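# Tip up the helicopter bodies and sort out the orange-marked one

### The arm

A 7-joint arm with a two-finger parallel gripper is mounted at the origin on the work surface. World frame = base frame: x ahead of the robot, y to its left, z up, the work surface at z = 0. Lengths are in m, angles in degrees, forces in N, time in s.
With the tool pointing down it reaches from about 0.425 to 0.8 m from the base axis. Payload 8.3 kg.
Tool frame: the origin (TCP) lies midway between the tips of the shut fingers; the grasp point (between the pads) lies ctrl.hold_point_z behind it (ctrl.hold_point_z is the distance from the TCP to the grasp point, in m); z points along the fingers, y is the direction in which the jaws open and shut (so a half turn about z gives the same grasp; the last joint's range is limited). The gripper opens to 85 mm and grips with 20 to 120 N. Pads are 22 mm wide; open, the fingers measure 114 mm over their backs; the gripper's body (76 mm by 85 mm) begins 54 mm behind the grasp point. The pads swing forward as they close: fully open they stand 13 mm farther back than shut.
Start: joints at [-69.036, 21.967, 0.94, 78.501, -0.361, 79.538, -2.664], TCP at [0.26, 0.568, 0.231] pointing down, gripper open.
Joint ranges: [-169.22, 169.22], [-14.56, 117.87], [-87.37, 89.26], [10.42, 133.3], [-82.24, 262.24], [0.94, 117.77], [-172.7, 172.7]. Speed limits (degrees/s): [136.94, 136.94, 172.46, 172.46, 180, 180, 180].

### API

Orientations are given as a 3x3 rotation matrix whose columns are the frame's x, y, z axes.
In Python, from station import readout, imaging, ctrl gives the robot as it stands.
- The arm moves only by the tool jog_arm, never from a script. Its argument "commands" is text: rows parted by semicolons, each of 7 numbers parted by spaces: the shift along the tool's x, y, z in cm, then the turn, a rotation vector about the tool's x, y, z in rad, then the opening, from -1 (shut) to 1 (fully open). In form: dx dy dz ax ay az hand; .... A call has 1 to 20 rows; each row shifts and turns the pose as measured when the row begins, along the tool's axes as they then stand; what a row does not reach is not made up. A row lasts 1/8 s, in which the tool goes at most 62.5 mm and 10.7 degrees, less where a joint would pass 70% of its speed; a pose out of reach is approached as far as the arm can. A call with a gripper value outside its range is refused whole. The fingers move at their own pace and stop on an object; "grip_force" is the grip in N (left out, the last holds). Time passes only in rows, so rows that do not move let the fingers close. It gives the time, the measured TCP pose, the force and the opening at its end, in the units of the state.
- readout.get_state(): the state, without advancing time (a new reading comes with each control period).
- imaging.grab_frame(name): name is "scene" or "top"; returns (picture, depth): 400x640x3 uint8, blue, green, red; 400x640 float32, m along the optical axis (not along the pixel's ray), 0 where there is no reading.
- imaging.calibration(name): a dict with "mtx" (3x3 intrinsics, pixels), "dist_coeffs" ([k1, k2, p1, p2, k3] as OpenCV has them; the pictures are not rectified), "extrinsics" (4x4, takes a point from camera to world coordinates). Camera axes: x right, y down, z forward; pixel columns grow to the right and rows downward; lengths in m; the calibration is good to about 2 mm. A picture is of the moment at which its call begins. calibration takes no time and is no camera call.
- ctrl.finish_job(): hands the job in, once; it reports no verdict.
Trained networks look in the newest picture that a camera, given by its name, has taken for a name from the list of things; names that differ only in an ending like _2 or _b are one class to them, and where a whole thing is asked for, a point or a joint stands for the part that bears it (a point fixed in the world has none). Each returns a list of dicts, best first, with "p" (0 to 1); they miss things now and then, are a little off and sometimes report something else, mostly with a low value. They report only what shows in the picture. A call takes as long as a camera call. They do not tell look-alikes from the thing itself.
- imaging.find_in(query, camera): "position" ([x, y, z] in m, in the coordinates of the camera as it stood for that picture, good to about 4 mm: the middle of the surface that is visible of it).
- imaging.cut_out(query, camera): "mask" (400x640 bool, what is visible of it).
- imaging.mark_of(query, camera): "position" ([x, y, z] in m, in the coordinates of the camera as it stood for that picture, good to about 4 mm: a listed point, or the origin of a listed thing).
The state is a dict: "time": time; "qpos": joint angles; "joint_velocities": joint speeds; "tau": joint torques, N m; "ee_pos": TCP position; "ee_rot": TCP orientation; "contact_force": force on the tool from outside, world axes, zero at the start; "torque": the same for the moment, N m; "grip_width": opening from 0.0 (shut) to 1.0 (fully open).
Only numpy, scipy, OpenCV 4.12 (cv2) and the standard library are available. Lean on these libraries where they do the work, as an engineer would, in place of code of your own. Each camera call takes 0.05 s, during which the arm holds its last target. There are 200 camera calls.

### The job

Two green helicopter bodies stand nose up on their rear ends: one has an orange mark hidden under that end, the other a blue one. Tip both over where they stand, so that they lie on the desk and show their marks; then gently lay the orange-marked one flat on the floor of the orange-lined tray and leave the blue-marked one lying where it fell.

Things in the scene. Friction and masses are not known exactly. Their poses are not given: they have to be found in the camera images.
- heli_orange: Loose green toy-helicopter body, 60 g, stands nose up on its flat rear end, whose underside has a square orange mark, 30 mm. 88 mm long (z, nose +z), flat sides 36 apart (y, grip here), 42 deep (x): belly with skids at x=-21, roof at x=+21, rear end's edges at x=+-17. Origin: its middle, 44 above its rear end. Lies steady on belly, roof or side; tipped over its belly edge it lands on its skids.
- heli_blue: Loose green toy-helicopter body, 60 g, stands nose up on its flat rear end, whose underside has a square blue mark, 30 mm. 88 mm long (z, nose +z), flat sides 36 apart (y, grip here), 42 deep (x): belly with skids at x=-21, roof at x=+21, rear end's edges at x=+-17. Origin: its middle, 44 above its rear end. Lies steady on belly, roof or side; tipped over its belly edge it lands on its skids.
- tray: Low white open tray, fixed, its floor lined orange: 150 mm (x) by 120 mm (y) outside, walls 4 mm thick and 20 mm high, floor 4 mm above the desk. Origin: centre of its underside; x along its length, y across, z up. It lies to the left or the right; a like tray lined grey on the other side is not used, nor is a grey helicopter body.
Not all that is in view belongs to the job. Leave any red look-alike of the tray alone.

How it is judged:
By the outcome, as a careful person would: the job done as asked, in the order asked, and still so for the second after the job is handed in, with the robot touching nothing.
It also fails if it takes over 50 s, if anything falls off the work surface, if the arm or the gripper's body presses on something with over 40 N, if the wrist force passes 120 N, or if a joint passes its speed limit or range.

## Working session

There is one attempt and no reset: what is moved stays moved. The work goes in short steps, Python scripts to look and compute and a tool call to move; the robot and the scene stay as the last step left them, time stands still between calls to the robot, and variables do not carry over. Pictures are saved under pics/ and viewed, about 8 in all and at most 12, crops included, and the job is handed in when it is done.

Besides the shell and the picture viewer there is one more tool, called after "Request:" as name(argument=value, ...) on one line, values as JSON. jog_arm: Moves the arm, as the interface text tells. Its arguments: {"type":"object","properties":{"commands":{"type":"string"},"grip_force":{"type":"number"}},"required":["commands"]}

```bash
mkdir -p pics
cat > h.py <<'E'
import numpy as np, cv2
from station import readout, imaging, ctrl
def cloud(name,depth):
    c=imaging.calibration(name);K=np.array(c["mtx"],float);D=np.array(c["dist_coeffs"],float);E=np.array(c["extrinsics"])
    v,u=np.mgrid[0:400,0:640]
    p=cv2.undistortPoints(np.stack([u.ravel(),v.ravel()],1).astype(np.float64)[:,None],K,D)[:,0].reshape(400,640,2)
    P=np.dstack([p*depth[...,None],depth])
    W=P@E[:3,:3].T+E[:3,3]; W[depth<=0]=np.nan
    return W
E
python3 - <<'E'
from h import *
s=readout.get_state();print(s["time"],s["ee_pos"],np.round(s["ee_rot"],3).tolist(),ctrl.hold_point_z,s["grip_width"])
for n in("scene","top"):
    im,d=imaging.grab_frame(n);W=cloud(n,d);np.save(n+"0.npy",W);cv2.imwrite(f"pics/{n}0.png",im)
    E=np.array(imaging.calibration(n)["extrinsics"]);print(n,np.round(E,3).tolist())
    for q in("heli_orange","tray"):
        for r in imaging.find_in(q,n): print(q,round(r["p"],2),np.round(E[:3,:3]@r["position"]+E[:3,3],3))
E
```

```text
0.0 [0.25958181 0.56799485 0.2302783 ] [[-0.91, 0.416, -0.001], [0.416, 0.91, -0.002], [-0.0, -0.002, -1.0]] 0.0187 1.0006057200196037
scene [[-0.139, 0.648, -0.749, 1.256], [0.99, 0.086, -0.11, 0.122], [-0.007, -0.757, -0.653, 0.783], [0.0, 0.0, 0.0, 1.0]]
heli_orange 0.73 [0.554 0.186 0.063]
tray 0.89 [ 0.505 -0.336  0.005]
tray 0.84 [ 0.305 -0.18  -0.   ]
top [[0.003, -0.982, 0.188, 0.277], [-1.0, -0.004, -0.008, 0.006], [0.009, -0.188, -0.982, 0.92], [0.0, 0.0, 0.0, 1.0]]
heli_orange 0.9 [0.527 0.178 0.064]
tray 0.89 [ 0.31  -0.182  0.003]
tray 0.59 [ 0.499 -0.333  0.004]
```

View pics/top0.png

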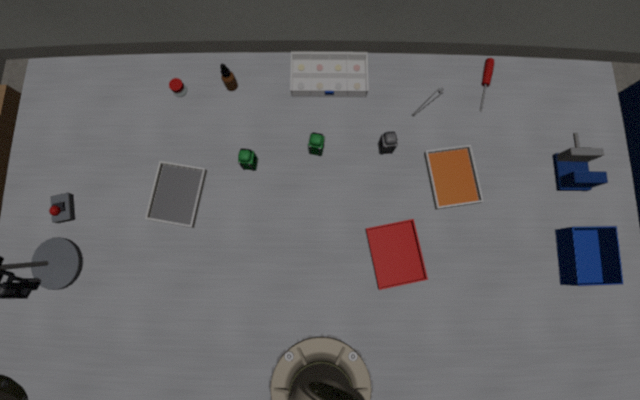

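View pics/scene0.png

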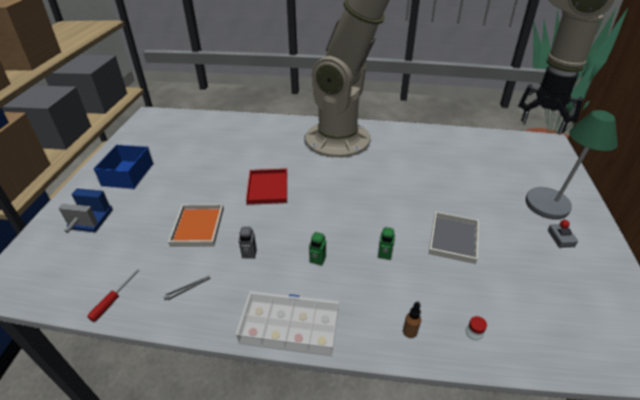

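The two candidates are the green bodies at top (247,158) and (316,143). The body at (388,142) is grey, so it is not used. The orange tray is at (453,177) and the red look-alike at (396,254) is to be left alone. Next I need enlarged crops and shape fits.

Run:
```python
from h import *
out=[]
T=cv2.imread("pics/top0.png");S=cv2.imread("pics/scene0.png")
for im,(a,b) in((T,(247,158)),(T,(316,143)),(S,(387,243)),(S,(317,248))):
    out.append(cv2.resize(im[b-22:b+22,a-28:a+28],None,fx=7,fy=6.8,interpolation=cv2.INTER_CUBIC))
cv2.imwrite("pics/c1.png",np.vstack([np.hstack(out[:2]),np.hstack(out[2:])]))
for n,im,pts in(("top",T,((247,158),(316,143),(388,142))),("scene",S,((387,243),(317,248)))):
    W=np.load(n+"0.npy")
    for a,b in pts:
        sub=W[b-22:b+22,a-22:a+22].reshape(-1,3)
        for lo,hi in((.012,.045),(.045,.08),(.08,.1)):
            m=(sub[:,2]>lo)&(sub[:,2]<hi);p=sub[m]
            if m.sum()>3:
                print(n,(a,b),lo,m.sum(),"mean",np.round(p.mean(0),3),"min",np.round(p.min(0),3),"max",np.round(p.max(0),3),"rect",cv2.minAreaRect(p[:,:2].astype(np.float32)*1000))
W=np.load("top0.npy")
hsv=cv2.cvtColor(T,cv2.COLOR_BGR2HSV)
m=(hsv[...,0]>5)&(hsv[...,0]<20)&(hsv[...,1]>120);m[:, :420]=0;m[:,490:]=0;m[:140]=0;m[215:]=0
p=W[m];print("tray floor",m.sum(),np.nanmean(p,0),cv2.minAreaRect(p[:,:2].astype(np.float32)))
```

```text
top (247, 158) 0.012 80 mean [0.526 0.174 0.029] min [0.515 0.162 0.013] max [0.55  0.197 0.045] rect ((526.4697265625, 172.73719787597656), (21.200897216796875, 46.95051574707031), 41.37396240234375)
top (247, 158) 0.045 143 mean [0.531 0.175 0.064] min [0.515 0.162 0.046] max [0.557 0.199 0.08 ] rect ((537.0375366210938, 180.3158721923828), (35.99067306518555, 41.666717529296875), 83.87754821777344)
top (247, 158) 0.08 134 mean [0.534 0.181 0.086] min [0.522 0.167 0.08 ] max [0.55  0.196 0.09 ] rect ((536.4417114257812, 181.81219482421875), (28.759469985961914, 28.044876098632812), 89.82020568847656)
top (316, 143) 0.012 58 mean [0.562 0.015 0.028] min [ 0.555 -0.004  0.013] max [0.58  0.034 0.045] rect ((563.4362182617188, 11.032150268554688), (19.510225296020508, 40.90193176269531), 23.320274353027344)
top (316, 143) 0.045 126 mean [0.569 0.013 0.065] min [ 0.555 -0.004  0.046] max [0.596 0.033 0.08 ] rect ((574.788330078125, 14.221149444580078), (34.2673225402832, 37.054996490478516), 77.99844360351562)
top (316, 143) 0.08 114 mean [0.574 0.014 0.086] min [0.561 0.001 0.081] max
[... 1462 characters left out ...]
0.602 0.036 0.045] rect ((588.9313354492188, 20.630903244018555), (24.876018524169922, 46.070491790771484), 27.859355926513672)
scene (317, 248) 0.045 217 mean [0.59  0.018 0.063] min [ 0.56  -0.004  0.045] max [0.601 0.035 0.08 ] rect ((584.9390258789062, 20.816822052001953), (29.222049713134766, 46.40778350830078), 34.33253479003906)
scene (317, 248) 0.08 108 mean [0.58  0.016 0.086] min [0.565 0.001 0.08 ] max [0.594 0.031 0.091] rect ((578.19091796875, 15.934831619262695), (27.772008895874023, 27.06633186340332), 70.8807373046875)
tray floor 2058 [ 0.50501321 -0.33736198  0.00410337] ((0.5051577687263489, -0.3381596803665161), (0.1379740834236145, 0.10315065830945969), 9.765449523925781)
```

View pics/c1.png

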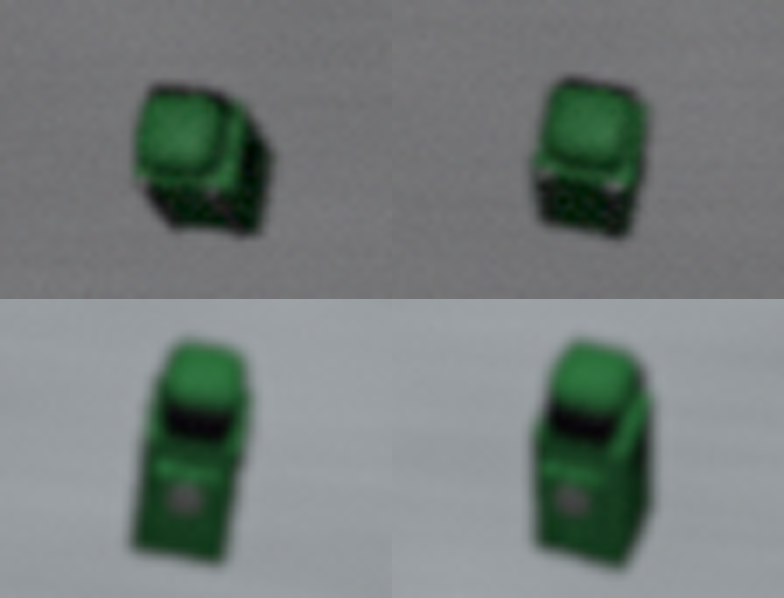

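```bash
cat >> h.py <<'E'
from scipy.spatial.transform import Rotation as Rn
def go(x,y,z,az):
    "tool-frame delta (cm, rad) to a pointing-down pose with tool x at azimuth az deg"
    s=readout.get_state();R=np.array(s["ee_rot"]);a=np.radians(az);c,n=np.cos(a),np.sin(a)
    T=np.array([[c,n,0],[n,-c,0],[0,0,-1.]])
    d=R.T@(np.array([x,y,z])-s["ee_pos"])*100;r=Rn.from_matrix(R.T@T).as_rotvec()
    print("t",s["time"],"pos",np.round(s["ee_pos"],4),"d",np.round(d,2),"rot",np.round(r,3))
E
python3 - <<'E'
from h import *
W=np.load("scene0.npy")
for a,b in((387,243),(317,248)):
    p=W[b-22:b+22,a-22:a+22].reshape(-1,3);p=p[(p[:,2]>.012)&(p[:,2]<.04)]
    best=None
    for phi in np.arange(-35,20,1):  # L-shape: outer faces; distance to nearest of roof plane / +y side plane
        c,s=np.cos(np.radians(phi)),np.sin(np.radians(phi))
        u=p[:,0]*c+p[:,1]*s; v=-p[:,0]*s+p[:,1]*c
        f=np.minimum(np.abs(u-np.percentile(u,92)),np.abs(v-np.percentile(v,95)) if b==248 else 9).mean()
        if best is None or f<best[0]: best=(f,phi,np.percentile(u,92),v.min(),v.max())
    print((a,b),best)
W=np.load("top0.npy");m=(W[...,2]>.1)&(W[...,1]>.1)&(W[...,0]>.1)
q=W[m];print(len(q));
for g in np.unique(np.round(q[:,:2]/.05).astype(int),axis=0):
    k=(np.round(q[:,:2]/.05).astype(int)==g).all(1);print(g*.05,k.sum(),q[k][:,2].max().round(2),end=" | ")
go(.62,.18,.23,175)
E
```

```text
(387, 243) (np.float64(0.0033756646794026817), np.int64(-17), np.float64(0.4829008634063723), np.float64(0.3166235606328859), np.float64(0.3513391075086678))
(317, 248) (np.float64(0.0019880911275232385), np.int64(-12), np.float64(0.5833055623064319), np.float64(0.11784102885774116), np.float64(0.15390829085075663))
1471
[0.15 0.25] 184 0.64 | [0.2  0.25] 332 0.65 | [0.2 0.5] 119 0.35 | [0.25 0.5 ] 549 0.35 | [0.25 0.55] 129 0.33 | [0.25 0.6 ] 5 0.25 | [0.25 0.7 ] 103 0.15 | [0.3 0.6] 21 0.26 | [0.3 0.7] 3 0.12 | [0.75 0.25] 26 0.11 | t 0.3 pos [0.2598 0.5683 0.231 ] d [-48.91 -20.34   0.11] rot [-0.001 -0.    -0.342]
```

Request:
jog_arm(commands="0 0 0 0 0 -0.17 -1; 0 0 0 0 0 -0.14 -1; -4 -3.4 0 0 0 0 -1; -4 -3.4 0 0 0 0 -1; -4 -3.4 0 0 0 0 -1; -4 -3.4 0 0 0 0 -1; -4 -3.4 0 0 0 0 -1; -4 -3.4 0 0 0 0 -1; -4 -3.4 0 0 0 0 -1; -4 -3.4 0 0 0 0 -1; -4 -3.4 0 0 0 0 -1; -4 -3.4 0 0 0 0 -1")

```text
time: 1.8
ee_pos: [0.6283, 0.182, 0.2296]
ee_rot: [[-0.995, 0.095, -0.002], [0.095, 0.995, 0.001], [0.002, 0.001, -1.0]]
contact_force: [0.4, 0.9, 0.8]
grip_width: -0.003
```

```bash
python3 -c "
from h import *
go(.608,.173,.065,172)"
```

```text
t 1.8 pos [0.6283 0.182  0.2296] d [ 1.9  -1.11 16.47] rot [ 0.001 -0.002  0.044]
```

Request:
jog_arm(commands="0.4 -0.4 5 0 0 0.03 -1; 0.5 -0.4 5 0 0 0 -1; 0.4 0 4 0 0 0 -1; 0 0 2.4 0 0 0 -1; 0 0 0 0 0 0 -1")

```text
time: 2.42
ee_pos: [0.6182, 0.1677, 0.061]
ee_rot: [[-0.991, 0.137, 0.001], [0.137, 0.991, -0.002], [-0.001, -0.001, -1.0]]
contact_force: [-0.4, -0.1, 0.1]
grip_width: -0.002
```

```bash
python3 -c "
from h import *
go(.54,.182,.065,172)"
```

```text
t 2.425 pos [0.6182 0.1677 0.061 ] d [ 7.94  0.35 -0.41] rot [-0.001  0.001  0.002]
```

Request:
jog_arm(commands="1.5 0.3 -0.3 0 0 0 -1; 1.5 0 0 0 0 0 -1; 1 0 0 0 0 0 -1; 0.8 0 0 0 0 0 -1; 0.8 0 0 0 0 0 -1; 0.8 0 0 0 0 0 -1; 0.8 0 0 0 0 0 -1; 0.8 0 0 0 0 0 -1; 0.8 0 0 0 0 0 -1; 0 0 0 0 0 0 -1; 0 0 0 0 0 0 -1")

```text
time: 3.8
ee_pos: [0.5361, 0.1842, 0.074]
ee_rot: [[-0.99, 0.139, 0.02], [0.139, 0.99, 0.004], [-0.019, 0.007, -1.0]]
contact_force: [-0.1, 0.1, -0.3]
grip_width: 0.0
```

Run:
```python
from h import *
go(.525,.182,.065,172)
im,d=imaging.grab_frame("scene");W=cloud("scene",d)
cv2.imwrite("pics/s1.png",cv2.resize(im[190:290,280:440],None,fx=4,fy=4,interpolation=cv2.INTER_CUBIC))
```

```text
t 3.8 pos [0.5361 0.1842 0.074 ] d [ 1.09 -0.38  0.88] rot [0.007 0.019 0.   ]
```

View pics/s1.png

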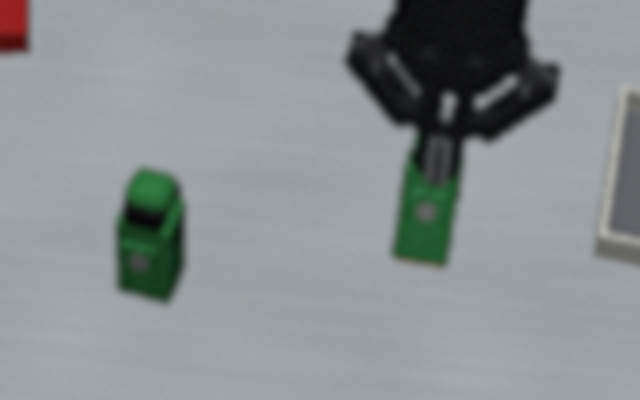

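The body at crop (425,210) is leaning against the fingers with an orange sliver at its lower edge, and it has not fallen yet. I'll push on.

Request:
jog_arm(commands="0.8 0 0.3 0 0.01 0 -1; 0.8 0 0.2 0 0 0 -1; 0.8 0 0 0 0 0 -1; 0.8 0 0 0 0 0 -1; 0 0 0 0 0 0 -1; 0 0 0 0 0 0 -1")

```text
time: 4.6
ee_pos: [0.508, 0.1899, 0.0725]
ee_rot: [[-0.99, 0.14, 0.018], [0.14, 0.99, 0.009], [-0.017, 0.011, -1.0]]
contact_force: [0.1, -0.6, -0.3]
grip_width: 0.001
```

Run:
```python
from h import *
go(.62,.16,.16,172)
im,d=imaging.grab_frame("scene");W=cloud("scene",d)
hsv=cv2.cvtColor(im,cv2.COLOR_BGR2HSV)[190:290,340:430];w=W[190:290,340:430]
for n,lo,hi in(("green",45,80),("orange",4,22),("blue",95,125)):
    m=(hsv[...,0]>=lo)&(hsv[...,0]<=hi)&(hsv[...,1]>110)&(w[...,0]>.4)
    if m.sum()>3: print(n,m.sum(),np.nanmin(w[m],0).round(3),np.nanmax(w[m],0).round(3),np.nanmedian(w[m],0).round(3))
```

```text
t 4.6 pos [0.508  0.1899 0.0725] d [-11.66  -1.29  -8.57] rot [ 0.011  0.017 -0.001]
green 144 [0.455 0.172 0.035] [0.52  0.203 0.047] [0.5   0.185 0.04 ]
orange 74 [0.513 0.171 0.008] [0.522 0.199 0.035] [0.518 0.185 0.023]
```

The left body now lies flat, with its top at z≈0.04 and an orange mark at x≈0.518, so it is heli_orange. Next I tip the right one.

Request:
jog_arm(commands="-1 0 -4 0 0 0 -1; -2 -1 -4 0.01 0.017 0 -1; -3 -4 0 0 0 0.04 -1; -3 -4 0 0 0 0.03 -1; -3 -4 0 0 0 0 -1; -2 -4 0 0 0 0 -1; 0 -2 0 0 0 0 -1")

```text
time: 5.52
ee_pos: [0.6128, -0.0254, 0.1527]
ee_rot: [[-0.979, 0.205, -0.003], [0.205, 0.979, -0.001], [0.003, -0.001, -1.0]]
contact_force: [0.1, 0.3, 0.0]
grip_width: 0.002
```

```bash
python3 -c "
from h import *
go(.65,.001,.065,168)"
```

```text
t 5.525 pos [ 0.6128 -0.0254  0.1527] d [-3.13  3.36  8.76] rot [-0.001 -0.003  0.003]
```

Request:
jog_arm(commands="-3.1 3.3 0 0 0 0 -1; 0 0 4.4 0 0 0 -1; 0 0 4.4 0 0 0 -1; 0 0 0 0 0 0 -1")

```text
time: 6.02
ee_pos: [0.6492, -0.0, 0.0621]
ee_rot: [[-0.978, 0.207, -0.005], [0.207, 0.978, 0.0], [0.005, -0.001, -1.0]]
contact_force: [0.5, 0.5, 0.3]
grip_width: 0.002
```

```bash
python3 -c "
from h import *
go(.577,.016,.07,168)"
```

```text
t 6.025 pos [ 0.6492 -0.      0.0621] d [ 7.4   0.07 -0.76] rot [-0.001 -0.005  0.001]
```

Request:
jog_arm(commands="1.5 0 -0.3 0 0 0 -1; 1.5 0 0 0 0 0 -1; 1 0 0 0 0 0 -1; 0.9 0 0 0 0 0 -1; 0.9 0 0 0 0 0 -1; 0.9 0 0 0 0 0 -1; 0.9 0 0 0 0 0 -1; 0.9 0 0 0 0 0 -1; 0.9 0 0.2 0 0 0 -1; 0.9 0 0 0 0 0 -1; 0.9 0 0 0 0 0 -1; 0.8 0 0 0 0 0 -1; 0 0 0 0 0 0 -1; 0 0 0 0 0 0 -1; 0 0 -4 0 0 0 -1; 0 0 -4 0 0 0 1")

```text
time: 8.02
ee_pos: [0.527, 0.0268, 0.15]
ee_rot: [[-0.979, 0.206, -0.002], [0.206, 0.979, 0.0], [0.002, -0.0, -1.0]]
contact_force: [0.9, -0.2, 0.1]
grip_width: 0.204
```

```bash
cat > look.py <<'E'
from h import *
import sys
k=sys.argv[1]
im,d=imaging.grab_frame("scene");W=cloud("scene",d);cv2.imwrite(f"pics/l{k}.png",cv2.resize(im[180:300,150:450],None,fx=2.6,fy=2.6,interpolation=cv2.INTER_CUBIC))
it,dt=imaging.grab_frame("top");Wt=cloud("top",dt);cv2.imwrite(f"pics/t{k}.png",cv2.resize(it[110:220,200:500],None,fx=2.6,fy=2.6,interpolation=cv2.INTER_CUBIC))
for cam,i,w in(("scene",im,W),("top",it,Wt)):
    hsv=cv2.cvtColor(i,cv2.COLOR_BGR2HSV);ok=(w[...,0]>.38)&(w[...,0]<.66)&(w[...,1]>-.42)&(w[...,1]<.28)
    for n,lo,hi in(("green",45,80),("orange",4,22),("blue",95,125)):
        m=((hsv[...,0]>=lo)&(hsv[...,0]<=hi)&(hsv[...,1]>110)&ok).astype(np.uint8)
        c,l,st,_=cv2.connectedComponentsWithStats(m,connectivity=8)
        for j in range(1,c):
            if st[j,4]<20 or st[j,4]>1500: continue
            p=w[l==j];top=p[p[:,2]>.03] if n=="green" else p
            print(cam,n,st[j,4],"lo",p.min(0).round(3),"hi",p.max(0).round(3),"med",np.median(p,0).round(3),"rect",np.round(np.hstack(cv2.minAreaRect((top[:,:2]*1000).astype(np.float32))),0) if len(top)>5 else "")
E
python3 look.py 2; python3 -c "
from h import *
go(.478,.19,.15,172)"
```

```text
scene green 185 lo [0.451 0.172 0.035] hi [0.519 0.205 0.046] med [0.494 0.188 0.04 ] rect [485. 189.  30.  69.  84.]
scene green 236 lo [0.494 0.006 0.025] hi [0.564 0.047 0.045] med [0.537 0.03  0.039] rect [528.  27.  34.  69.  79.]
scene orange 1134 lo [ 0.428 -0.398  0.   ] hi [ 0.564 -0.278  0.01 ] med [ 0.5   -0.337  0.005] rect [ 496. -338.  128.  107.    8.]
scene orange 75 lo [0.514 0.171 0.008] hi [0.522 0.199 0.036] med [0.518 0.185 0.023] rect [518. 185.  28.   7.  84.]
scene blue 72 lo [0.556 0.005 0.01 ] hi [0.566 0.032 0.036] med [0.56  0.019 0.021] rect [560.  19.  28.   6.  80.]
top green 288 lo [0.451 0.171 0.033] hi [0.516 0.205 0.046] med [0.484 0.186 0.039] rect [484. 187.  33.  63.  85.]
top green 49 lo [0.431 0.177 0.024] hi [0.448 0.202 0.036] med [0.437 0.19  0.032] rect [437. 190.  12.  25.   6.]
t 8.125 pos [0.5298 0.027  0.1536] d [ 8.44 14.88  0.35] rot [ 0.003  0.006 -0.068]
```

View pics/l2.png

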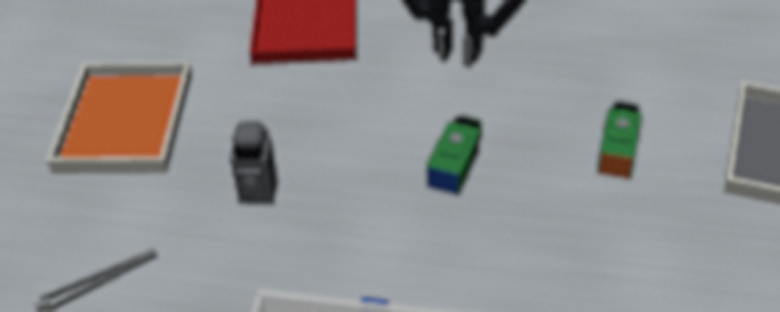

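Both bodies lie on their skids and show their marks: orange at crop (617,165), blue at (445,180). Now I go to grasp the orange one, at about (0.474, 0.188).

Request:
jog_arm(commands="1.4 3.1 0 0 0 -0.13 0.4; 1.4 3.2 0 0 0 0 0.4; 1.4 3.2 0 0 0 0 0.4; 1.4 3.2 0 0 0 0 0.4; 1.4 3.2 0 0 0 0 0.4; 0 0 3 0 0 0 0.4; 0 0 3 0 0 0 0.4")

```text
time: 9.0
ee_pos: [0.4781, 0.1975, 0.0917]
ee_rot: [[-0.997, 0.076, 0.011], [0.076, 0.997, 0.004], [-0.011, 0.004, -1.0]]
contact_force: [0.2, -0.1, -0.1]
grip_width: 0.704
```

```bash
python3 -c "
from h import *
go(.474,.188,.004,175.5);print(readout.get_state()['grip_width'])"
```

```text
t 9.0 pos [0.4781 0.1975 0.0917] d [ 0.43 -1.02  8.76] rot [0.004 0.011 0.003]
0.7035367099528029
```

Request:
jog_arm(commands="0.4 -1 0 0 0.01 0 0.4; 0 0 0 0 0 0 0.4; 0 0 2.5 0 0 0 0.4; 0 0 2.5 0 0 0 0.4; 0 0 0 0 0 0 0.4")

```text
time: 9.62
ee_pos: [0.475, 0.1863, 0.043]
ee_rot: [[-0.997, 0.079, 0.002], [0.079, 0.997, 0.005], [-0.002, 0.005, -1.0]]
contact_force: [-0.4, 0.1, 0.1]
grip_width: 0.7
```

```bash
python3 -c "
from h import *
go(.474,.188,.004,175.5);print(readout.get_state()['contact_force'])"
```

```text
t 9.625 pos [0.475  0.1863 0.043 ] d [0.12 0.14 3.9 ] rot [ 0.005  0.002 -0.   ]
[-0.35175563  0.06131296  0.1376875 ]
```

Request:
jog_arm(commands="0.1 0.1 2 0 0 0 0.4; 0 0 1.7 0 0 0 0.4; 0 0 0.2 0 0 0 0.4; 0 0 0 0 0 0 -1; 0 0 0 0 0 0 -1; 0 0 0 0 0 0 -1; 0 0 0 0 0 0 -1; 0 0 0 0 0 0 -1", grip_force=25)

```text
time: 10.62
ee_pos: [0.4793, 0.189, 0.0099]
ee_rot: [[-0.997, 0.08, 0.012], [0.08, 0.997, 0.01], [-0.011, 0.011, -1.0]]
contact_force: [-0.0, 0.1, -1.2]
grip_width: 0.419
```

The grip is 35.6 mm, as expected for the 36 mm sides. Lifting.

Request:
jog_arm(commands="0 0 -1.5 0 0 0 -1; 0 0 -4 0 -0.01 0 -1; 0 0 -5 0 0 0 -1; 0 0 -4.5 0 0 0 -1; 0 0 0 0 0 0 -1")

```text
time: 11.25
ee_pos: [0.4764, 0.1873, 0.1683]
ee_rot: [[-0.996, 0.08, 0.023], [0.081, 0.997, 0.009], [-0.022, 0.011, -1.0]]
contact_force: [-0.3, -0.1, -1.6]
grip_width: 0.416
```

Run:
```python
from h import *
im,d=imaging.grab_frame("scene");cv2.imwrite("pics/g1.png",cv2.resize(im[150:270,260:460],None,fx=3.5,fy=3.5,interpolation=cv2.INTER_CUBIC))
go(.505,-.338,.16,189);print(readout.get_state()["grip_width"],readout.get_state()["qpos"])
```

```text
t 11.3 pos [0.4754 0.1869 0.1662] d [ -7.17 -52.09   0.27] rot [ 0.007  0.021 -0.238]
0.4197141347167408 [-34.19305572   9.37221257  10.1549004  103.24046969  -1.72192401
  66.29742288  61.87124878]
```

View pics/g1.png

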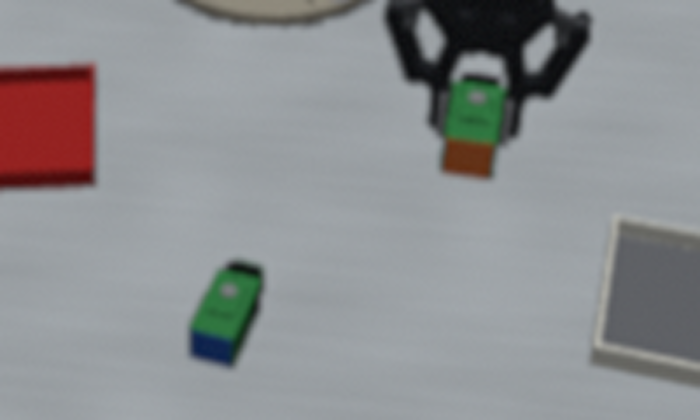

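The body is held level at crop (470,125), with its orange mark in view. Moving to the tray.

Request:
jog_arm(commands="0 0 0 0 0 -0.12 -1; 0 -1.5 0 0 0.02 -0.12 -1; 0.4 -3 0 0 0 0 -1; 0.4 -4.4 0 0 0 0 -1; 0.4 -4.4 0 0 0 0 -1; 0.4 -4.4 0 0 0 0 -1; 0.4 -4.4 0 0 0 0 -1; 0.5 -4.4 0 0 0 0 -1; 0.5 -4.4 0 0 0 0 -1; 0.5 -4.4 0 0 0 0 -1; 0.5 -4.4 0 0 0 0 -1; 0.5 -4.4 0 0 0 0 -1; 0.5 -3 0 0 0 0 -1; 0.2 -2 0 0 0 0 -1; 0 0 0 0 0 0 -1")

```text
time: 13.18
ee_pos: [0.4924, -0.32, 0.1465]
ee_rot: [[-0.985, -0.169, -0.033], [-0.17, 0.986, 0.006], [0.031, 0.011, -0.999]]
contact_force: [-0.2, 0.9, -0.8]
grip_width: 0.415
```

Run:
```python
from h import *
go(.51,-.337,.016,189);print(readout.get_state()["grip_width"])
```

```text
t 13.175 pos [ 0.4924 -0.32    0.1465] d [-1.85 -2.12 12.98] rot [ 0.011 -0.031  0.013]
0.4146904923931612
```

Request:
jog_arm(commands="-1.8 -2.1 0 0.01 -0.03 0.01 -1; 0 0 0 0 0 0 -1; 0 0 4 0 0 0 -1; 0 0 3.5 0 0 0 -1; 0 0 0 0 0 0 -1")

```text
time: 13.8
ee_pos: [0.5128, -0.3301, 0.0661]
ee_rot: [[-0.986, -0.164, -0.007], [-0.164, 0.986, 0.007], [0.005, 0.008, -1.0]]
contact_force: [0.2, 0.5, 0.5]
grip_width: 0.418
```

Run:
```python
from h import *
go(.51,-.337,.014,189)
im,d=imaging.grab_frame("scene");W=cloud("scene",d);cv2.imwrite("pics/p1.png",cv2.resize(im[160:270,140:270],None,fx=5,fy=5,interpolation=cv2.INTER_CUBIC))
w=W[160:270,140:270];h=cv2.cvtColor(im,cv2.COLOR_BGR2HSV)[160:270,140:270]
m=(h[...,0]>=45)&(h[...,0]<=80)&(h[...,1]>110)&(w[...,2]>.04);p=w[m];print(m.sum(),p.min(0),p.max(0),np.median(p,0))
pl=np.linalg.lstsq(np.c_[p[:,:2],np.ones(len(p))],p[:,2],rcond=None)[0];print("slope",pl[:2])
```

```text
t 13.8 pos [ 0.5128 -0.3301  0.0661] d [ 0.36 -0.68  5.21] rot [ 0.008 -0.005  0.008]
200 [ 0.48677594 -0.3477457   0.07844329] [ 0.55271715 -0.30308012  0.13369893] [ 0.53127863 -0.32183143  0.09591656]
slope [-0.05821819  0.05516231]
```

View pics/p1.png

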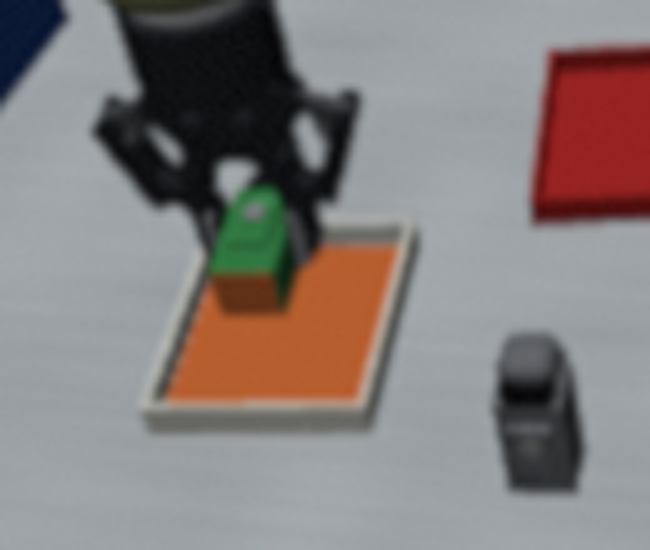

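The body is above the orange-floored tray, about 5 cm up, level and aligned. I'll lower it gently.

Request:
jog_arm(commands="0.3 -0.7 1 0 0 0 -1; 0 0 1.5 0 0 0 -1; 0 0 1.2 0 0 0 -1; 0 0 0.5 0 0 0 -1; 0 0 0.3 0 0 0 -1; 0 0 0.2 0 0 0 -1; 0 0 0 0 0 0 -1")

```text
time: 14.72
ee_pos: [0.5138, -0.3392, 0.0218]
ee_rot: [[-0.986, -0.165, 0.001], [-0.165, 0.986, 0.004], [-0.001, 0.003, -1.0]]
contact_force: [0.6, -0.4, 0.5]
grip_width: 0.421
```

Run:
```python
from h import *
go(.51,-.337,.014,189);s=readout.get_state();print(s["contact_force"],s["grip_width"])
```

```text
t 14.725 pos [ 0.5138 -0.3392  0.0218] d [0.34 0.28 0.78] rot [0.003 0.001 0.009]
[ 0.60584649 -0.38085998  0.54730796] 0.4207040590577498
```

Request:
jog_arm(commands="0.1 0.1 0.3 0 0 0 -1; 0 0 0.2 0 0 0 -1; 0 0 0.15 0 0 0 -1; 0 0 0 0 0 0 -1")

```text
time: 15.22
ee_pos: [0.5129, -0.3384, 0.0154]
ee_rot: [[-0.986, -0.165, 0.002], [-0.165, 0.986, 0.003], [-0.002, 0.003, -1.0]]
contact_force: [0.4, 0.1, 0.3]
grip_width: 0.419
```

Run:
```python
from h import *
go(.51,-.337,.012,189);s=readout.get_state();print(s["contact_force"],s["grip_width"])
```

```text
t 15.225 pos [ 0.5129 -0.3384  0.0154] d [0.26 0.19 0.34] rot [0.003 0.002 0.009]
[0.37731302 0.11761405 0.33734703] 0.41909003225340197
```

Request:
jog_arm(commands="0 0 0.12 0 0 0 -1; 0 0 0.1 0 0 0 -1")

```text
time: 15.48
ee_pos: [0.5131, -0.3385, 0.0132]
ee_rot: [[-0.986, -0.165, 0.002], [-0.165, 0.986, 0.003], [-0.002, 0.003, -1.0]]
contact_force: [-0.4, -0.2, -0.7]
grip_width: 0.417
```

Request:
jog_arm(commands="0 0 0.12 0 0 0 -1; 0 0 0 0 0 0 -1")

```text
time: 15.72
ee_pos: [0.5131, -0.3387, 0.013]
ee_rot: [[-0.986, -0.165, 0.002], [-0.165, 0.986, 0.003], [-0.003, 0.003, -1.0]]
contact_force: [0.1, -0.1, -0.8]
grip_width: 0.411
```

Request:
jog_arm(commands="0 0 0.15 0 0 0 -1; 0 0 0.1 0 0 0 -1")

```text
time: 15.98
ee_pos: [0.5132, -0.3389, 0.0126]
ee_rot: [[-0.986, -0.164, 0.003], [-0.164, 0.986, 0.004], [-0.004, 0.003, -1.0]]
contact_force: [-4.4, 3.6, 10.7]
grip_width: 0.422
```

Run:
```python
from h import *
im,d=imaging.grab_frame("scene");W=cloud("scene",d)
h=cv2.cvtColor(im,cv2.COLOR_BGR2HSV)
m=(h[...,0]>=45)&(h[...,0]<=80)&(h[...,1]>110)&(W[...,2]>.02)&(W[...,1]<-.25)&(W[...,0]>.5)&(W[...,0]<.6);p=W[m];print(m.sum(),np.median(p,0),p.max(0))
print(readout.get_state()["contact_force"],readout.get_state()["ee_pos"])
```

```text
188 [ 0.53232001 -0.32950092  0.0429925 ] [ 0.55381109 -0.31152563  0.08156918]
[-4.73113427  2.84639609 10.690565  ] [ 0.51320521 -0.33889489  0.01266839]
```

It now touches the floor, with about 10 N upward. I'll ease off, release and retreat.

Request:
jog_arm(commands="0 0 -0.1 0 0 0 -1; 0 0 0 0 0 0 -0.1; 0 0 0 0 0 0 0.1; 0 0 0 0 0 0 0.1; 0 0 -0.5 0 0 0 0.15; 0 0 -1.5 0 0 0 0.15; 0 0 -3 0 0 0 0.15; 0 0 -5 0 0 0 0.15; 0 0 -5 0 0 0 0.15; -3 5 -3 0 0 0 0.15; -3 5 0 0 0 0 0.15; -3 5 0 0 0 0 0.15; 0 0 0 0 0 0 0.15")

```text
time: 17.65
ee_pos: [0.5777, -0.1781, 0.2076]
ee_rot: [[-0.987, -0.159, 0.012], [-0.159, 0.987, 0.001], [-0.012, -0.001, -1.0]]
contact_force: [-0.4, -0.8, 0.0]
grip_width: 0.576
```

```bash
python3 look.py 5; python3 -c "
import cv2,numpy as np
cv2.imwrite('pics/f5.png',np.vstack([cv2.imread('pics/l5.png'),cv2.imread('pics/t5.png')])[:600])"
```

```text
scene green 228 lo [ 0.484 -0.352  0.025] hi [ 0.554 -0.312  0.049] med [ 0.527 -0.327  0.043] rect [ 519. -333.   70.   35.    6.]
scene green 236 lo [0.492 0.005 0.023] hi [0.564 0.046 0.046] med [0.537 0.029 0.039] rect [526.  28.  34.  70.  76.]
scene orange 837 lo [ 0.429 -0.399  0.001] hi [ 0.564 -0.278  0.042] med [ 0.513 -0.32   0.005] rect [ 496. -339.  124.  106.    9.]
scene blue 72 lo [0.555 0.006 0.01 ] hi [0.566 0.032 0.036] med [0.56  0.019 0.022] rect [560.  19.  28.   6.  78.]
top green 293 lo [0.493 0.004 0.028] hi [0.56  0.043 0.046] med [0.529 0.023 0.038] rect [527.  23.  32.  64.  78.]
top green 43 lo [0.473 0.023 0.024] hi [0.486 0.043 0.037] med [0.48  0.033 0.031] rect [480.  33.  20.   8.  81.]
```

View pics/f5.png

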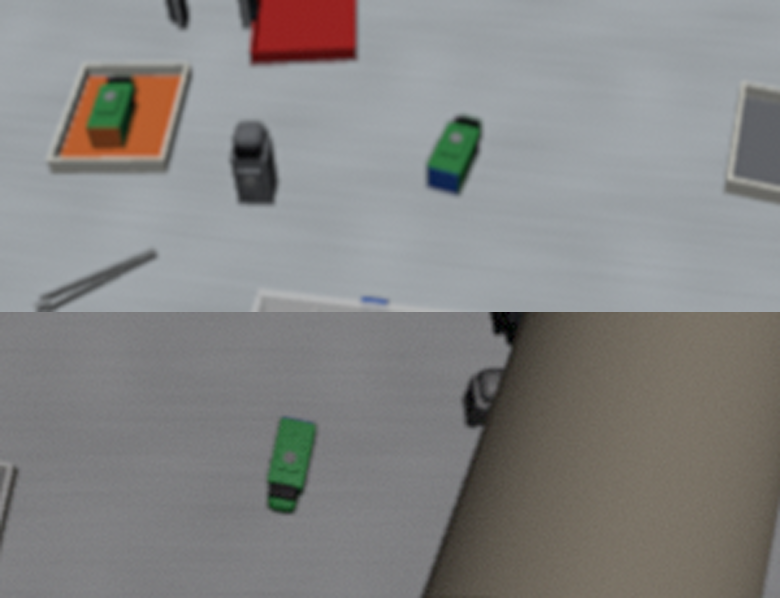

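The orange-marked body sits in the orange tray at (110,112), with its roof at about 0.043 m, which fits 42 mm above a 4 mm floor. The blue one is unmoved at (455,155) and the grey body is still standing. Handing in.

```bash
python3 -c "
from station import ctrl
print(ctrl.finish_job())"
```

```text
the job is handed in; nothing more can be done
None
```

The job is done and handed in, after about 18 s of robot time. I pushed both green bodies over their belly edges. The left one showed the orange mark and the right one the blue. I then gripped the orange one across its flat sides and laid it on its skids in the orange-lined tray.

**Last checks:**
- **Orange body:** it lies inside the tray, level, with its roof at about 43 mm. That fits a 42 mm body on a 4 mm floor to within camera error.
- **Blue body:** its measured position is unchanged (within about 2 mm) since it fell, and its mark is showing.
- **Rest of the scene:** the grey body still stands, the gripper was clear of everything, and the forces I read stayed low. The highest was about 12 N, when the body touched the tray floor.
- **Not confirmed from above:** in the final top view the arm hid the tray, so the placing rests on the scene camera alone.

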